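# Set out the crib figures on the market stall

### The arm

A 6-joint arm with a two-finger parallel gripper is mounted at the origin on the work surface. World frame = base frame: x ahead of the robot, y to its left, z up, the work surface at z = 0. Lengths are in mm, angles in rad, forces in N, time in s.
With the tool pointing down it reaches from about 350 to 775 mm from the base axis. Payload 7.3 kg.
Tool frame: the origin (TCP) lies midway between the tips of the shut fingers; the grasp point (between the pads) lies 19 mm behind it (bot.hold_point_z is the distance from the TCP to the grasp point, in mm); z points along the fingers, y is the direction in which the jaws open and shut (so a half turn about z gives the same grasp; the last joint's range is limited). The gripper opens to 92 mm and grips with 3 to 60 N. Pads are 19 mm wide; open, the fingers measure 130 mm over their backs; the gripper's body (75 mm by 190 mm) begins 47 mm behind the grasp point.
Start: joints at [-1.425, 0.342, 1.524, -0, 1.275, -0.146], TCP at [151.052, -502.82, 226.741] pointing down, gripper open.
Joint ranges: [-2.53, 2.53], [-0.77, 2.02], [0.04, 2.7], [-1, 4.14], [0.28, 2.66], [-3.11, 3.11]. Speed limits (rad/s): [2.57, 2.57, 3.14, 3.14, 3.14, 3.14].

### API

Orientations are given as [roll, pitch, yaw] about the fixed x, y, z axes, in that order (R = Rz(yaw) Ry(pitch) Rx(roll)).
In Python, from plant import bot gives the robot as it stands.
- The arm moves only by the tool servo_tool, never from a script. Its argument "series" is a list of rows, each a list of 5 numbers: the opening, from 0 (shut) to 1 (fully open), then the shift along the tool's x, y, z each as a share of 50 mm, from -1 to 1, then the turn about the tool's z as a share of 90 degrees, from -1 to 1. In form: [[gripper, tx, ty, tz, spin], ...]. A call has 1 to 20 rows; each row shifts and turns the commanded pose from where the row before left it, along the tool's axes as they then stand; what a row does not reach is not made up. A row lasts 1/8 s, in which the tool goes at most 62.5 mm and 10.7 degrees, less where a joint would pass 70% of its speed; a pose out of reach is approached as far as the arm can. A call with a number of a shift or a turn outside -1 to 1 is refused whole. A call with a gripper value outside its range is refused whole. The fingers move at their own pace and stop on an object; the grip force is fixed at half the most. Time passes only in rows, so rows that do not move let the fingers close. It gives the time, the measured TCP pose, the force and the opening at its end, in the units of the state.
- bot.get_obs(): the state, without advancing time (a new reading comes with each control period).
- bot.capture(name): name is "scene" or "top"; returns the picture (420x560x3 uint8, red, green, blue); there is no depth.
- bot.camera_model(name): a dict with "mtx" (3x3 intrinsics, pixels), "world_from_camera" (4x4, takes a point from camera to world coordinates). Camera axes: x right, y up, looking along -z (the intrinsics and any distortion apply to the point x, -y, -z); pixel columns grow to the right and rows downward; lengths in mm; the calibration is good to about 2 mm. A picture is of the moment at which its call begins. camera_model takes no time and is no camera call.
- bot.close_job(): hands the job in, once; it reports no verdict.
Trained networks look in the newest picture that a camera, given by its name, has taken for a name from the list of things; names that differ only in an ending like _2 or _b are one class to them, and where a whole thing is asked for, a point or a joint stands for the part that bears it (a point fixed in the world has none). Each returns a list of dicts, best first, with "p" (0 to 1); they miss things now and then, are a little off and sometimes report something else, mostly with a low value. They report only what shows in the picture. A call takes as long as a camera call. They do not tell look-alikes from the thing itself.
- bot.outline_of(camera, label): "mask" (420x560 bool, what is visible of it).
- bot.pinpoint(camera, label): "point" ([x, y, z] in mm, in the coordinates of the camera as it stood for that picture, good to about 4 mm: a listed point, or the origin of a listed thing).
The state is a dict: "time": time; "joint_positions": joint angles; "dq": joint speeds; "tau": joint torques, N m; "tool_pos": TCP position; "tcp_rot": TCP orientation; "contact_force": force on the tool from outside, world axes, zero at the start; "moment": the same for the moment, N m; "grip_width": finger opening in mm.
Only numpy, scipy, OpenCV 4.12 (cv2) and the standard library are available. Lean on these libraries where they do the work, as an engineer would, in place of code of your own. Each camera call takes 0.05 s, during which the arm holds its last target.

### The job

Set out the crib scene on the stall, with left, right and behind as seen from the robot's side of the table: stand the shepherd on the middle of the cork mat left of the manger and the kneeling figure on the middle of the cork mat right of the manger. Put the square wooden plinth on the middle of the cork mat behind the well, and stand the lamb on the middle of the plinth. Everything must end upright, and the glass jar among the figures must stay where it stands.

Things in the scene. Friction and masses are not known exactly. Their poses are not given: they have to be found in the camera images.
- shepherd: loose terracotta standing shepherd, the tallest figure, 76 mm high, 70 g: round foot 38 mm wide, 6 mm high; robe 32 mm wide above the foot, 27 mm (straight-sided) from 26 to 52 mm height; pointed cap 22 mm wide. A thin staff, 74 mm high, stands 22 mm from the middle on the +x side. Origin: middle of the underside, z up. Grip across y, about 40 mm up.
- kneeler: loose terracotta figure of a kneeling person, 59 mm high, 70 g: block of legs 48 (x) by 28 (y) by 18 mm high, upright body 24 (x) by 28 (y) mm above it up to 42 mm, then the head; hands folded towards +x. Origin at the middle of the underside of the legs, z up. Best gripped across y (28 mm), about 28 mm up.
- lamb: loose carved pale-wood lamb, 43 mm high, 40 g: stands on a flat foot plate 44 (x) by 24 (y) by 4 mm, trunk 42 (x) by 24 (y) mm from 14 to 34 mm height, head towards +x and reaching 32 mm from the middle. Origin at the middle of the foot plate's underside, z up. Best gripped across y (24 mm), about 24 mm up.
- plinth: loose plain wooden block, 44 by 44 mm and 28 mm high, 45 g, a pedestal for the lamb. Origin at the middle of its underside, z up.
- manger: fixed wooden crib: an open trough 74 (x) by 46 (y) mm on crossed legs, 46 mm high, with a swaddled baby in it. Origin under its middle at table height; turned up to 0.3 rad from the world axes. As seen from the robot: left is +y, right is -y, behind is +x (the far side).
- well: fixed round grey stone well, 68 mm across and 46 mm high, open at the top. Origin under its middle at table height.
- mat_left: fixed round cork mat, 72 mm across and 3 mm thick, left (+y) of the manger, 90 to 105 mm from its middle. Origin at the middle of its underside, at table height. Things stand on its top, 3 mm up.
- mat_right: fixed round cork mat, 72 mm across and 3 mm thick, right (-y) of the manger, 90 to 105 mm from its middle. Origin at the middle of its underside, at table height.
- mat_well: fixed round cork mat, 72 mm across and 3 mm thick, behind (+x) the well, 84 to 92 mm from its middle. Origin at the middle of its underside, at table height.
- jar: loose lidded glass jar, 48 mm across and 58 mm high, a bystander that stands near the middle of the far side. To be left alone. Origin at the middle of its underside.
Mind the look-alikes: they are no part of the job. What is shaped like the mat_left but pink is not meant. Leave any red look-alike of the lamb alone.

How it is judged:
By the outcome, as a careful person would: the job done as asked, in the order asked, and still so for the second after the job is handed in, with the robot touching nothing.
It also fails if it takes over 109 s, if anything falls off the work surface, if the arm or the gripper's body presses on something with over 40 N, if the wrist force passes 120 N, or if a joint passes its speed limit or range.

## Working session

There is one attempt and no reset: what is moved stays moved. The work goes in short steps, Python scripts to look and compute and a tool call to move; the robot and the scene stay as the last step left them, time stands still between calls to the robot, and variables do not carry over. Pictures are saved under pics/ and viewed, and the job is handed in when it is done.

Besides the shell and the picture viewer there is one more tool, called after "Request:" as name(argument=value, ...), one argument or row to a line, values as JSON. servo_tool: Moves the arm, as the interface text tells. Shift numbers are shares of 50 mm and turn numbers shares of 90 degrees, none past 1 either way. Its arguments: {"type":"object","properties":{"series":{"type":"array"}},"required":["series"]}

```bash
ls; mkdir -p pics
python3 - <<'E'
from plant import bot
import cv2,numpy as np
print(bot.get_obs())
for n in ("scene","top"):
    im=bot.capture(n); cv2.imwrite(f"pics/{n}0.png",im[:,:,::-1]); m=bot.camera_model(n); print(n,m)
E
```

```text
pics
{'time': 0.0, 'joint_positions': array([-1.42500875e+00,  3.42693173e-01,  1.52498460e+00,  1.18102117e-05,
        1.27542778e+00, -1.46010975e-01]), 'dq': array([ 7.95445354e-04,  7.60808455e-04, -1.24213792e-03,  2.10527264e-03,
       -5.90107054e-05,  9.42180558e-04]), 'tau': array([-1.53935867e-03, -4.31251645e+01, -2.44219530e+01,  7.17326417e-02,
        5.61624987e-02, -1.17650461e-04]), 'tool_pos': array([ 150.98986697, -502.40029771,  226.07162716]), 'tcp_rot': array([-3.14009750e+00, -2.31289046e-04,  2.91794930e-01]), 'contact_force': array([-0.31674921,  1.11903196, -0.08963061]), 'moment': array([-0.04459395,  0.05265361,  0.00673492]), 'grip_width': 91.7235524207213}
scene {'mtx': array([[469.0358786 ,   0.        , 280.63924895],
       [  0.        , 469.0358786 , 211.49476599],
       [  0.        ,   0.        ,   1.        ]]), 'world_from_camera': array([[-6.91950463e-01, -4.71653557e-01,  5.46577972e-01,
         1.04487493e+03],
       [ 7.21741245e-01, -4.33945081e-01,  5.39241358e-01,
         4.85158349e+02],
       [-1.71502824e-02,  7.67616173e-01,  6.40680325e-01,
         6.19793556e+02],
       [ 0.00000000e+00,  0.00000000e+00,  0.00000000e+00,
         1.00000000e+00]])}
top {'mtx': array([[406.09838838,   0.        , 274.86155385],
       [  0.        , 406.09838838, 210.47971164],
       [  0.        ,   0.        ,   1.        ]]), 'world_from_camera': array([[-5.14113596e-02,  9.75991453e-01, -2.11654330e-01,
         4.07886413e+02],
       [-9.98670132e-01, -5.10606416e-02,  7.12595601e-03,
        -2.44747535e+00],
       [-3.85233372e-03,  2.11739213e-01,  9.77318610e-01,
         7.99770905e+02],
       [ 0.00000000e+00,  0.00000000e+00,  0.00000000e+00,
         1.00000000e+00]])}
```

View pics/scene0.png

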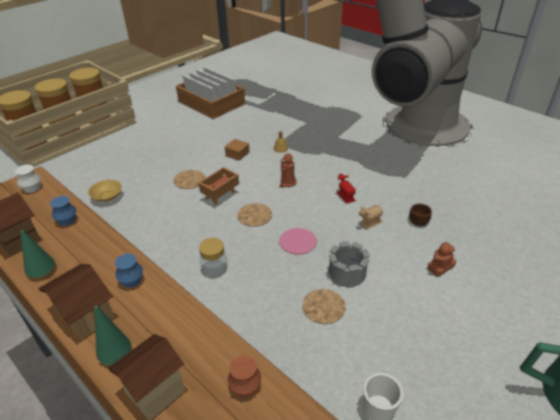

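View pics/top0.png

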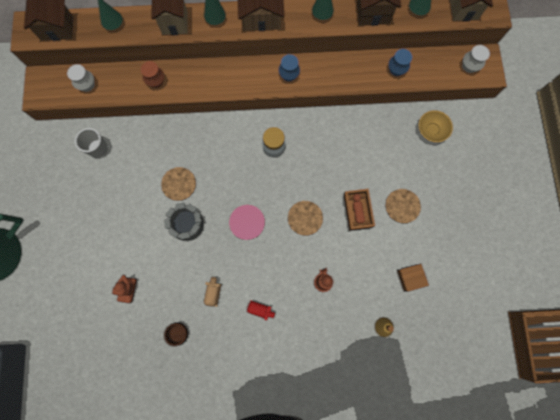

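Candidates, by top-view pixel:
- **Lamb:** pale (212,291), or the red look-alike (261,310).
- **Mat_left:** cork (305,217), or the pink disc (247,222).
- **Shepherd:** terracotta (324,281), or the brass bell (384,327).
- **Kneeler:** (125,290), or the brown cup (176,334).
- **Plinth:** (413,278).

By the description I choose the pale lamb and the cork mats. Next I'll check close crops and measure.

```bash
cat > h.py <<'E'
import numpy as np,cv2
from plant import bot
def cam(n):
    m=bot.camera_model(n); return np.array(m["mtx"]),np.array(m["world_from_camera"])
def proj(n,P):
    K,T=cam(n); P=np.atleast_2d(P).astype(float); c=(P-T[:3,3])@T[:3,:3]; c=c*[1,-1,-1]
    u=c@K.T; return u[:,:2]/u[:,2:]
def ray(n,uv,z):
    K,T=cam(n); uv=np.atleast_2d(uv).astype(float); d=np.c_[uv,np.ones(len(uv))]@np.linalg.inv(K).T*[1,-1,-1]
    d=d@T[:3,:3].T; o=T[:3,3]; return o+d*((z-o[2])/d[:,2])[:,None]
def w(n,p):
    K,T=cam(n); return T[:3,:3]@np.array(p)+T[:3,3]
E
python3 - <<'E'
from h import *
import pickle
out={}
for n in ("top","scene"):
    im=bot.capture(n); out[n]=im
    for l in "shepherd kneeler lamb plinth manger well mat_left mat_right mat_well jar".split():
        ps=bot.pinpoint(n,l); os=bot.outline_of(n,l)
        print(n,l,[(round(p["p"],2),w(n,p["point"]).round(0).tolist(),proj(n,w(n,p["point"])).round(0)[0].tolist()) for p in ps],
         [(round(o["p"],2),int(o["mask"].sum()),np.argwhere(o["mask"])[:,::-1].mean(0).round(1).tolist()) for o in os])
        out[n,l]=[o["mask"] for o in os],[(p["p"],w(n,p["point"])) for p in ps]
pickle.dump(out,open("d.pkl","wb"))
t=out["top"];s=out["scene"]
def crop(im,u,v,r=35): return cv2.resize(im[v-r:v+r,u-r:u+r],(260,260),interpolation=cv2.INTER_CUBIC)
a=np.hstack([crop(t,324,281),crop(t,125,290),crop(t,212,291)]);b=np.hstack([crop(s,288,168),crop(s,443,258),crop(s,371,214)])
cv2.imwrite("pics/crop1.png",np.vstack([a,b])[:,:,::-1])
print(bot.get_obs()["time"])
E
```

```text
top shepherd [(0.86, [434.0, -89.0, -4.0], [320.0, 283.0])] [(0.54, 307, [322.9, 280.3])]
top kneeler [(0.83, [437.0, 281.0, -0.0], [129.0, 291.0]), (0.56, [719.0, -16.0, 0.0], [275.0, 146.0])] [(0.98, 526, [124.3, 288.7]), (0.15, 1058, [358.1, 209.5])]
top lamb [(0.92, [428.0, 119.0, -1.0], [213.0, 291.0]), (0.73, [576.0, -265.0, -2.0], [402.0, 207.0]), (0.69, [388.0, 33.0, 2.0], [258.0, 310.0])] [(0.73, 389, [211.6, 292.7]), (0.59, 311, [259.1, 309.8]), (0.46, 922, [177.8, 183.9]), (0.4, 316, [323.2, 280.8]), (0.17, 926, [401.8, 205.4])]
top plinth [(0.71, [435.0, -262.0, 4.0], [410.0, 277.0])] [(0.8, 637, [411.4, 277.9])]
top manger [(0.97, [571.0, -167.0, 4.0], [354.0, 211.0])] [(0.93, 1047, [358.2, 209.5]), (0.62, 999, [304.5, 217.8])]
top well [(0.68, [424.0, 119.0, -2.0], [213.0, 293.0]), (0.56, [560.0, 172.0, 6.0], [185.0, 225.0]), (0.23, [650.0, 189.0, 2.0], [177.0, 182.0])] [(0.68, 1155, [183.6, 222.0])]
top mat_left [(0.86, [564.0, -70.0, 2.0], [306.0, 217.0]), (0.6, [560.0, 50.0, -4.0], [246.0, 222.0])] [(0.83, 1007, [246.3, 222.0]), (0.55, 975, [304.4, 217.7])]
top mat_r
[... 826 characters left out ...]
 190.0, -0.0], [325.0, 308.0]), (0.59, [577.0, -267.0, 3.0], [188.0, 179.0])] [(0.61, 375, [236.9, 149.3])]
scene manger [(0.56, [571.0, -169.0, 3.0], [219.0, 196.0])] []
scene well [(0.82, [563.0, 166.0, -1.0], [345.0, 274.0])] [(0.68, 1488, [347.5, 263.9])]
scene mat_left [(0.97, [560.0, 51.0, 4.0], [298.0, 241.0]), (0.58, [562.0, -68.0, 0.0], [254.0, 215.0])] [(0.93, 599, [253.9, 214.6]), (0.93, 787, [297.2, 240.8])]
scene mat_right [(0.91, [576.0, -267.0, 5.0], [188.0, 178.0])] [(0.56, 426, [187.5, 178.5])]
scene mat_well [(0.73, [648.0, 191.0, -2.0], [325.0, 310.0])] [(0.59, 1243, [323.5, 306.2])]
scene jar [(0.83, [710.0, -13.0, -3.0], [216.0, 269.0])] [(0.85, 927, [212.5, 257.4])]
2.2
```

View pics/crop1.png

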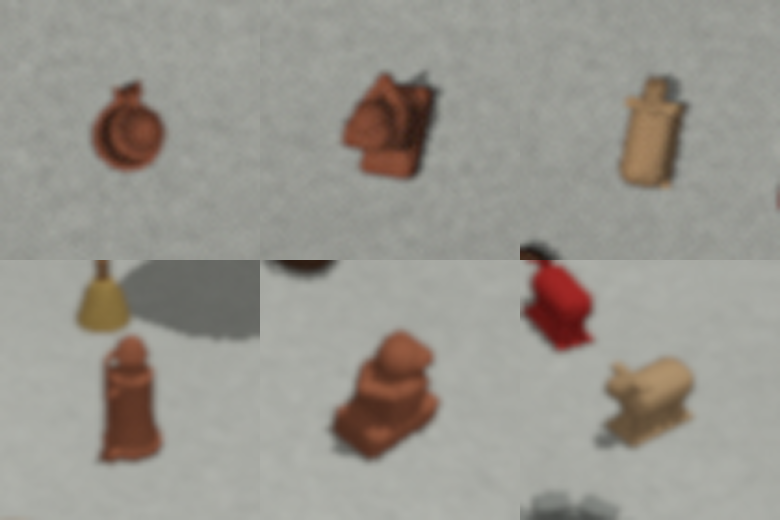

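Crops: the top row shows the shepherd (staff to the top), the kneeler and the pale lamb (head to the top, i.e. +x). In the bottom row the red look-alike at scene (345,189) is clearly separate. Next I fit poses by silhouette in both cameras.

```bash
cat > fit.py <<'E'
from h import *
from scipy.optimize import minimize
def cyl(r,z0,z1,x=0,y=0,r1=None):
    a=np.linspace(0,2*np.pi,24,endpoint=False); r1=r if r1 is None else r1
    return np.vstack([np.c_[x+r*np.cos(a),y+r*np.sin(a),0*a+z0],np.c_[x+r1*np.cos(a),y+r1*np.sin(a),0*a+z1]])
def box(x0,x1,y0,y1,z0,z1): return np.array([[x,y,z] for x in(x0,x1) for y in(y0,y1) for z in(z0,z1)],float)
def sph(r,x,z):
    return np.vstack([cyl(max(.1,r*np.cos(t)),z+r*np.sin(t),z+r*np.sin(t),x) for t in np.linspace(-1.5,1.5,7)])
M=dict(
 shepherd=[cyl(19,0,6),cyl(16,6,26,r1=13.5),cyl(13.5,26,52),cyl(11,52,62),cyl(11,62,76,r1=3),cyl(2,0,74,22)],
 kneeler=[box(-24,24,-14,14,0,18),box(-12,12,-14,14,18,42),sph(9,0,50)],
 lamb=[box(-22,22,-12,12,0,4),box(-17,17,-9,9,4,14),box(-21,21,-12,12,14,34),box(18,32,-6,6,26,43)],
 plinth=[box(-22,22,-22,22,0,28)],
 mat=[cyl(36,0,3)], jar=[cyl(24,0,58)], well=[cyl(34,0,46)],
 manger=[box(-37,37,-23,23,20,46)])
S=4
def render(n,parts,x,y,yaw,z,win):
    u0,v0,s=win; im=np.zeros((s*S,s*S),np.uint8); c,q=np.cos(yaw),np.sin(yaw)
    for P in parts:
        W=np.c_[P[:,0]*c-P[:,1]*q+x,P[:,0]*q+P[:,1]*c+y,P[:,2]+z]
        uv=(proj(n,W)-[u0,v0]+.5)*S-.5
        cv2.fillConvexPoly(im,cv2.convexHull(np.round(uv*16).astype(np.int32)),255,shift=4)
    return cv2.resize(im,(s,s),interpolation=cv2.INTER_AREA)/255.
def seg(im,win,thr):
    u0,v0,s=win; c=im[v0:v0+s,u0:u0+s].astype(float)
    sat=c.max(2)-c.min(2)
    return sat,np.clip((sat-thr)/(thr*.6)+.5,0,1)
def fit(name,ims,xy,yaws,z=0,thr=30,s=56,cams=("top","scene"),dbg=None,excl=None):
    parts=M[name]; D={}
    for n in cams:
        u,v=proj(n,[[xy[0],xy[1],z+20]])[0]; win=(int(u)-s//2,int(v)-s//2,s)
        sat,m=seg(ims[n],win,thr)
        # keep component(s) near the centre
        k,l=cv2.connectedComponents((m>.3).astype(np.uint8)); yy,xx=np.mgrid[:s,:s]
        keep=np.unique(l[s//2-6:s//2+6,s//2-6:s//2+6]); keep=keep[keep>0]
        m=m*np.isin(l,keep); D[n]=(win,m)
    f=lambda p:sum(((render(n,parts,p[0],p[1],p[2],z,D[n][0])-D[n][1])**2).sum() for n in cams)
    res=[]
    for y0 in yaws:
        r=minimize(f,[xy[0],xy[1],y0],method="Nelder-Mead",options=dict(initial_simplex=[[xy[0],xy[1],y0],[xy[0]+6,xy[1],y0],[xy[0],xy[1]+6,y0],[xy[0],xy[1],y0+.3]],maxiter=150,xatol=.05,fatol=.05))
        res.append((r.fun,r.x))
    res.sort(key=lambda t:t[0])
    if dbg:
        row=[]
        for n in cams:
            u0,v0,_=D[n][0]; c=ims[n][v0:v0+s,u0:u0+s].copy(); R=render(n,parts,*res[0][1],z,D[n][0])
            big=cv2.resize(c,(280,280),interpolation=cv2.INTER_CUBIC)
            for mm,col in ((R,(0,255,0)),(D[n][1],(0,0,255))):
                cs,_=cv2.findContours((cv2.resize(mm,(280,280))>.5).astype(np.uint8),cv2.RETR_EXTERNAL,cv2.CHAIN_APPROX_NONE)
                cv2.drawContours(big,cs,-1,col,1)
            row.append(big)
        dbg.append(np.vstack(row))
    return res
E
cat > run1.py <<'E'
from fit import *
import pickle
d=pickle.load(open("d.pkl","rb")); ims={n:d[n] for n in("top","scene")}
dbg=[]
Y=np.arange(0,6.28,.785)
for nm,xy,thr,ys in [("shepherd",(432,-90),35,Y),("kneeler",(437,281),35,Y),("lamb",(426,120),25,Y),("plinth",(432,-263),35,[0,.4,.8,1.2])]:
    for cams in (("top","scene"),("top",),("scene",)):
        r=fit(nm,ims,xy,ys,thr=thr,cams=cams,dbg=dbg if len(cams)==2 else None)
        print(nm,cams,[(round(a,1),b.round(2).tolist()) for a,b in r[:3]])
cv2.imwrite("pics/fit1.png",cv2.resize(np.hstack(dbg),(800,400))[:,:,::-1])
dbg=[]
for nm,xy,thr in [("L",(563,-69),18),("R",(577,-266),18),("W",(648,188),18)]:
    for cams in (("top","scene"),("top",),("scene",)):
        r=fit("mat",ims,xy,[0],thr=thr,cams=cams,s=70,dbg=dbg if len(cams)==2 else None)
        print("mat",nm,cams,round(r[0][0],1),r[0][1].round(1))
cv2.imwrite("pics/fit2.png",cv2.resize(np.hstack(dbg),(800,533))[:,:,::-1])
E
python3 run1.py
```

```text
Traceback (most recent call last):
  File "run1.py", line 8, in <module>
    r=fit(nm,ims,xy,ys,thr=thr,cams=cams,dbg=dbg if len(cams)==2 else None)
  File "fit.py", line 40, in fit
    r=minimize(f,[xy[0],xy[1],y0],method="Nelder-Mead",options=dict(initial_simplex=[[xy[0],xy[1],y0],[xy[0]+6,xy[1],y0],[xy[0],xy[1]+6,y0],[xy[0],xy[1],y0+.3]],maxiter=150,xatol=.05,fatol=.05))
  File "fit.py", line 37, in <lambda>
    f=lambda p:sum(((render(n,parts,p[0],p[1],p[2],z,D[n][0])-D[n][1])**2).sum() for n in cams)
               ~~~^^^^^^^^^^^^^^^^^^^^^^^^^^^^^^^^^^^^^^^^^^^^^^^^^^^^^^^^^^^^^^^^^^^^^^^^^^^^^
  File "fit.py", line 37, in <genexpr>
    f=lambda p:sum(((render(n,parts,p[0],p[1],p[2],z,D[n][0])-D[n][1])**2).sum() for n in cams)
                     ~~~~~~^^^^^^^^^^^^^^^^^^^^^^^^^^^^^^^^^^
  File "fit.py", line 21, in render
    uv=(proj(n,W)-[u0,v0]+.5)*S-.5
        ~~~~^^^^^
  File "h.py", line 6, in proj
    K,T=cam(n); P=np.atleast_2d(P).astype(float); c=(P-T[:3,3])@T[:3,:3]; c=c*[1,-1,-1]
        ~~~^^^
  File "h.py", line 4, in cam
    m=bot.camera_model(n); return np.array(m["mtx"]),np.array(m["world_from_camera"])
ValueError: time passes only in moves, steps and waits
```

Too many camera_model calls; I'll cache the result.

```bash
python3 - <<'E'
s=open("h.py").read()
s=s.replace("def cam(n):\n","_c={}\ndef cam(n):\n    if n in _c: return _c[n]\n").replace('return np.array(m["mtx"]),np.array(m["world_from_camera"])','_c[n]=np.array(m["mtx"]),np.array(m["world_from_camera"]); return _c[n]')
open("h.py","w").write(s)
E
time python3 run1.py
```

```text
shepherd ('top', 'scene') [(np.float64(100.8), [433.18, -94.61, 0.22]), (np.float64(109.6), [434.43, -93.9, 1.19]), (np.float64(109.7), [434.14, -93.82, 1.19])]
shepherd ('top',) [(np.float64(44.8), [434.88, -93.6, -0.12]), (np.float64(45.0), [434.84, -93.49, 6.13]), (np.float64(50.0), [435.43, -93.67, 1.64])]
shepherd ('scene',) [(np.float64(34.8), [429.8, -97.59, 6.51]), (np.float64(37.0), [429.94, -97.54, 0.34]), (np.float64(37.2), [430.5, -96.98, 0.69])]
kneeler ('top', 'scene') [(np.float64(289.4), [437.24, 283.69, 6.3]), (np.float64(290.7), [436.97, 283.71, 3.17]), (np.float64(290.7), [437.06, 283.73, 3.16])]
kneeler ('top',) [(np.float64(131.8), [440.9, 286.0, 6.06]), (np.float64(131.9), [440.63, 285.19, 2.94]), (np.float64(132.0), [440.64, 286.31, -0.2])]
kneeler ('scene',) [(np.float64(92.7), [431.7, 281.87, 6.32]), (np.float64(92.8), [431.85, 281.67, 3.15]), (np.float64(92.9), [431.73, 282.0, 3.15])]
lamb ('top', 'scene') [(np.float64(153.3), [422.21, 118.49, -0.11]), (np.float64(153.5), [422.17, 118.43, 6.18]), (np.float64(154.3), [422.19, 118.38, -0.1])]
lamb ('top',) [(n
[... 487 characters left out ...]
1, -264.96, 0.18]), (np.float64(111.4), [434.33, -265.41, 0.18]), (np.float64(113.0), [434.38, -265.84, 0.17])]
plinth ('scene',) [(np.float64(60.3), [428.34, -266.85, 0.6]), (np.float64(60.4), [428.48, -266.82, 0.59]), (np.float64(70.1), [429.34, -267.31, 1.13])]Traceback (most recent call last):
  File "run1.py", line 10, in <module>
    cv2.imwrite("pics/fit1.png",cv2.resize(np.hstack(dbg),(800,400))[:,:,::-1])
                                           ~~~~~~~~~^^^^^
    return _nx.concatenate(arrs, 1, dtype=dtype, casting=casting)
           ~~~~~~~~~~~~~~~^^^^^^^^^^^^^^^^^^^^^^^^^^^^^^^^^^^^^^^
ValueError: need at least one array to concatenate

real	0m3.207s
user	0m3.727s
sys	0m0.081s
```

```bash
sed -i 's/if dbg:/if dbg is not None:/' fit.py; python3 run1.py | grep mat
```

```text
mat L ('top', 'scene') 67.8 [ 5.624e+02 -6.800e+01  2.000e-01]
mat L ('top',) 6.1 [ 5.633e+02 -6.760e+01  2.000e-01]
mat L ('scene',) 3.3 [ 5.599e+02 -6.940e+01  2.000e-01]
mat R ('top', 'scene') 571.4 [ 5.772e+02 -2.662e+02  4.000e-01]
mat R ('top',) 6.2 [ 577.8 -266.     0. ]
mat R ('scene',) 520.0 [ 5.739e+02 -2.676e+02  2.000e-01]
mat W ('top', 'scene') 93.4 [6.454e+02 1.852e+02 3.000e-01]
mat W ('top',) 4.7 [6.479e+02 1.864e+02 1.000e-01]
mat W ('scene',) 4.8 [6.445e+02 1.849e+02 5.000e-01]
```

View pics/fit1.png

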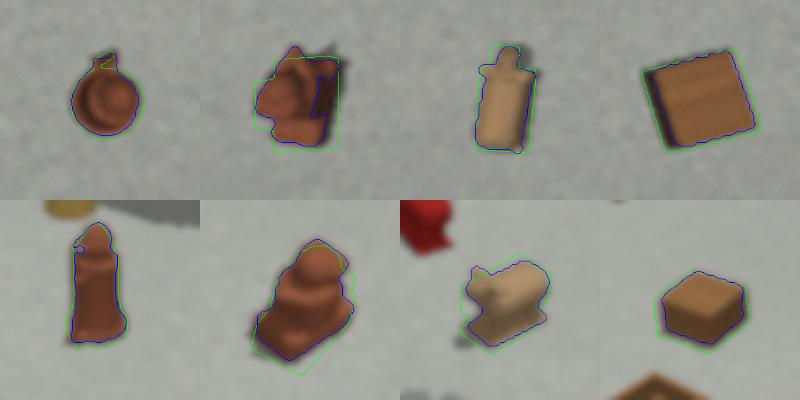

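View pics/fit2.png

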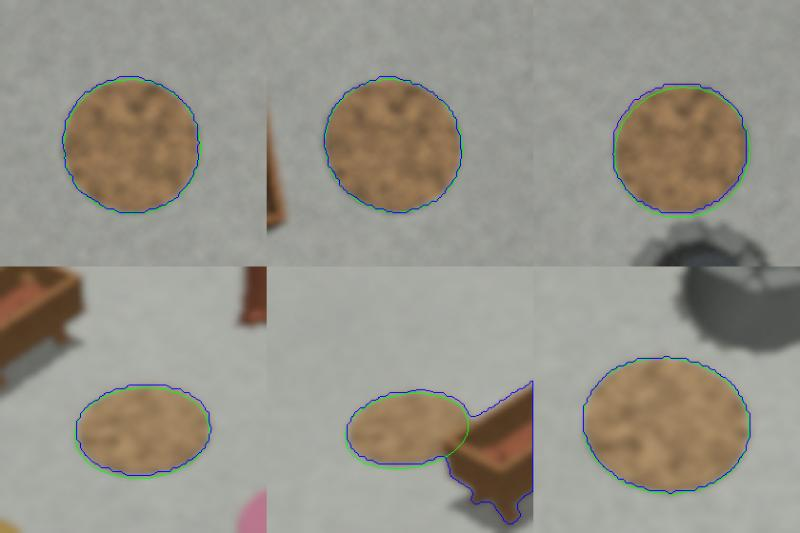

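```bash
python3 - <<'E'
s=open("fit.py").read()
s=s.replace("sat=c.max(2)-c.min(2)","sat=100*(c.max(2)-c.min(2))/(c.max(2)+8)")
open("fit.py","w").write(s)
s=open("run1.py").read()
s=s.replace("thr=thr,cams=cams,dbg","thr=22,cams=cams,dbg")
open("run1.py","w").write(s)
E
python3 run1.py
```

```text
shepherd ('top', 'scene') [(np.float64(75.5), [433.98, -94.15, 0.21]), (np.float64(91.5), [434.65, -93.98, 1.2]), (np.float64(93.4), [434.24, -94.36, 1.04])]
shepherd ('top',) [(np.float64(30.9), [434.3, -93.42, 0.05]), (np.float64(31.0), [434.79, -93.39, 6.25]), (np.float64(43.3), [435.06, -93.63, 1.7])]
shepherd ('scene',) [(np.float64(24.6), [430.68, -97.39, 6.49]), (np.float64(27.3), [431.25, -97.24, 0.32]), (np.float64(28.2), [430.72, -97.15, 1.2])]
kneeler ('top', 'scene') [(np.float64(211.1), [438.24, 283.7, 3.12]), (np.float64(211.2), [438.23, 283.25, 3.11]), (np.float64(211.2), [438.28, 283.21, 6.25])]
kneeler ('top',) [(np.float64(63.0), [440.62, 285.22, -0.2]), (np.float64(63.0), [440.59, 285.14, 2.95]), (np.float64(63.1), [440.63, 285.31, 2.94])]
kneeler ('scene',) [(np.float64(76.3), [432.98, 281.69, -0.01]), (np.float64(76.3), [433.05, 281.69, 3.13]), (np.float64(76.4), [433.04, 281.72, 3.13])]
lamb ('top', 'scene') [(np.float64(169.0), [422.47, 118.19, -0.12]), (np.float64(169.3), [422.13, 118.17, 6.19]), (np.float64(170.0), [422.21, 118.41, 6.16])]
lamb ('top',) [(np.
[... 545 characters left out ...]
 (np.float64(67.5), [434.0, -263.15, 0.19])]
plinth ('scene',) [(np.float64(48.1), [429.6, -265.35, 2.06]), (np.float64(48.2), [429.75, -265.46, 0.48]), (np.float64(48.7), [429.33, -265.64, 0.51])]
mat L ('top', 'scene') 72.0 [ 5.626e+02 -6.780e+01  3.000e-01]
mat L ('top',) 14.0 [563.2 -67.7  -0. ]
mat L ('scene',) 22.5 [ 5.596e+02 -6.940e+01  3.000e-01]
mat R ('top', 'scene') 564.4 [ 5.770e+02 -2.659e+02  3.000e-01]
mat R ('top',) 20.9 [ 5.776e+02 -2.659e+02  1.000e-01]
mat R ('scene',) 509.7 [ 5.734e+02 -2.659e+02  4.000e-01]
mat W ('top', 'scene') 98.5 [6.464e+02 1.855e+02 2.000e-01]
mat W ('top',) 13.2 [6.478e+02 1.862e+02 1.000e-01]
mat W ('scene',) 31.9 [6.444e+02 1.846e+02 4.000e-01]
```

View pics/fit1.png

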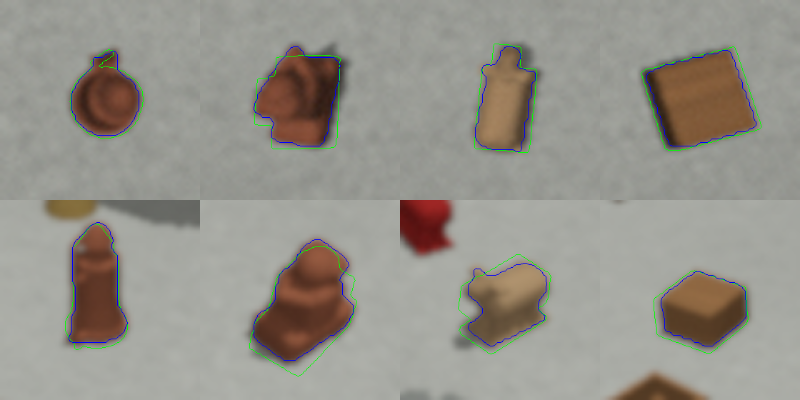

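The top camera gives consistent poses; scene is offset from it by about (3.4, 1.8) mm. In the top frame:

| Thing | x, y (mm) | yaw (rad) |
|---|---|---|
| shepherd | 434.5, -93.5 | 0 |
| kneeler | 438, 284 | about -0.15 |
| plinth | 434, -264 | 0.19 |
| lamb | 422.5, 119 | about -0.15 |
| mat L | 563, -68 | – |
| mat R | 578, -266 | – |
| mat W | 648, 186 | – |

The cork mats lie at the listed distances from manger and well, and the pink disc (560,51) does not count. First move is to above the shepherd.

Request:
servo_tool(
  series=[
    [0.8,0,0,0,0.093],
    [0.8,0,0,0,0.093],
    [0.8,0.56,-0.81,0.1,0],
    [0.8,0.56,-0.81,0.1,0],
    [0.8,0.56,-0.81,0.1,0],
    [0.8,0.56,-0.81,0.1,0],
    [0.8,0.56,-0.81,0.1,0],
    [0.8,0.56,-0.81,0.1,0],
    [0.8,0.56,-0.81,0.1,0],
    [0.8,0.56,-0.81,0.1,0],
    [0.8,0.56,-0.81,0.1,0],
    [0.8,0.56,-0.81,0.1,0],
    [0.8,0,0,0,0],
    [0.8,0,0,0,0],
  ],
)

```text
time: 3.95
tool_pos: [431.0, -98.0, 176.7]
tcp_rot: [3.141, 0.0, 0.0]
contact_force: [-0.2, -0.9, -0.4]
grip_width: 73.5
```

```bash
cat > look.py <<'E'
from h import *
import sys
# look.py outname pts...
def look(name,pts=[],r=80,center=None,z=3):
    row=[]
    o=bot.get_obs(); tp=o["tool_pos"]
    for n in("top","scene"):
        im=bot.capture(n); np.save(f"last_{n}.npy",im)
        c=proj(n,[center if center is not None else tp])[0].astype(int)
        u0=int(np.clip(c[0]-r,0,560-2*r)); v0=int(np.clip(c[1]-r,0,420-2*r))
        k=400/(2*r); b=cv2.resize(im[v0:v0+2*r,u0:u0+2*r],(400,400),interpolation=cv2.INTER_CUBIC)
        for p in pts:
            q=((proj(n,[p])[0]-[u0,v0]+.5)*k).astype(int); cv2.drawMarker(b,tuple(map(int,q)),(0,255,0),cv2.MARKER_CROSS,9,1)
        row.append(b)
    cv2.imwrite(f"pics/{name}.png",np.hstack(row)[:,:,::-1])
    return o
E
python3 - <<'E'
from look import *
o=bot.get_obs(); t=o["tool_pos"]; g=o["grip_width"]/2
look("above_sh",[[t[0],t[1]+s*g,t[2]] for s in(-1,1)]+[[434.5,-93.5,76]])
E
```

```text
(no output)
```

View pics/above_sh.png

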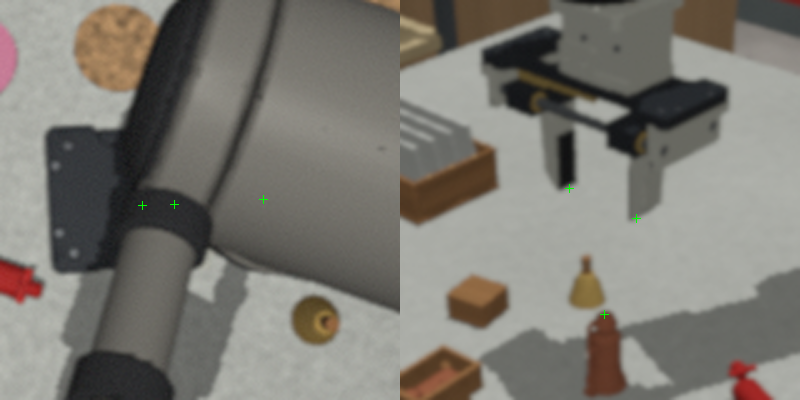

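The scene view shows the fingertips at the projected marks (crop 569,187 and 636,218), straddling the shepherd. Descending to grasp.

Request:
servo_tool(
  series=[
    [0.8,0.036,-0.072,0.5,0],
    [0.8,0,0,0.8,0],
    [0.8,0,0,0.8,0],
    [0.8,0,0,0.5,0],
    [0.8,0,0,0.3,0],
    [0.8,0,0,0.21,0],
    [0.8,0,0,0,0],
    [0,0,0,0,0],
    [0,0,0,0,0],
    [0,0,0,0,0],
    [0,0,0,0,0],
    [0,0,0,0,0],
    [0,0,0,0,0],
  ],
)

```text
time: 5.68
tool_pos: [433.0, -94.3, 21.2]
tcp_rot: [3.142, -0.0, -0.0]
contact_force: [0.4, 0.7, 1.1]
grip_width: 26.4
```

Request:
servo_tool(
  series=[
    [0,0,0,-0.3,0],
    [0,0,0,-0.7,0],
    [0,0,0,-0.6,0],
    [0,0.3,-0.06,0,0],
    [0,0.6,-0.12,0,0],
    [0,0.6,-0.12,0,0],
    [0,0.6,-0.12,0,0],
    [0,0.3,-0.06,0,0],
    [0,0.17,-0.034,0,0],
    [0,0,0,0,0],
    [0,0,0,0,0],
  ],
)

```text
time: 7.05
tool_pos: [560.9, -68.7, 100.8]
tcp_rot: [-3.141, 0.001, -0.001]
contact_force: [0.7, 0.4, -0.3]
grip_width: 26.3
```

Run:
```python
from look import *
o=look("carry_sh",[[561.5,-68.6,3]])
print(o["tool_pos"],o["grip_width"])
```

```text
[560.85881204 -68.68843548 100.79031799] 26.327599364908064
```

View pics/carry_sh.png

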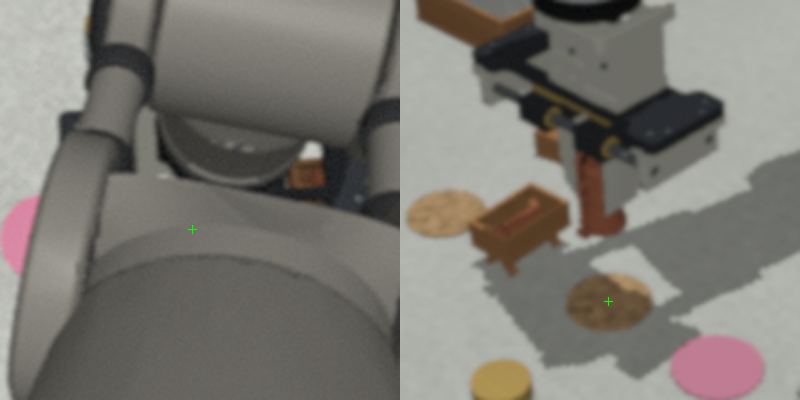

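Scene crop: the shepherd is held upright above the mat, whose centre is at crop (609,301). Lowering and releasing.

Request:
servo_tool(
  series=[
    [0,0.012,0,0.5,0],
    [0,0,0,0.5,0],
    [0,0,0,0.3,0],
    [0,0,0,0.12,0],
    [0,0,0,0.1,0],
    [0,0,0,0,0],
    [0.5,0,0,0,0],
    [0.5,0,0,0,0],
    [0.5,0,0,0,0],
    [0.5,0,0,0,0],
    [0.5,0,0,-0.3,0],
    [0.5,0,0,-0.7,0],
    [0.5,0,0,-0.9,0],
    [0.5,-0.6,0,-0.5,0],
    [0.5,-0.8,-0.2,0,0],
    [0.5,-0.8,-0.4,0,0],
    [0.5,-0.4,-0.8,0,0],
    [0.5,0,-0.9,0,0],
    [0.5,0,0,0,0],
  ],
)

```text
time: 9.52
tool_pos: [432.0, 48.5, 146.4]
tcp_rot: [-3.141, -0.002, 0.003]
contact_force: [-0.1, 0.1, -0.1]
grip_width: 45.9
```

Run:
```python
from look import *
from fit import *
o=look("placed_sh",[],center=[562,-68,20],r=60)
print(o["tool_pos"],o["grip_width"])
ims={n:np.load(f"last_{n}.npy") for n in("top","scene")}
M["shep_bottom"]=M["shepherd"]
```

```text
[432.01978286  48.45287542 146.38313965] 45.943001376981535
```

View pics/placed_sh.png

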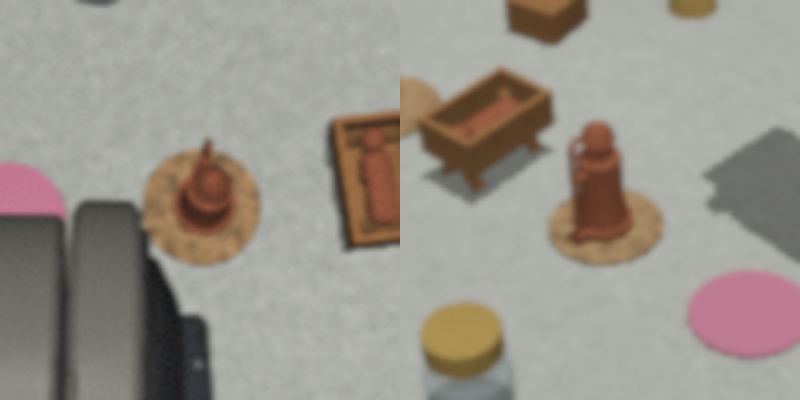

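Shepherd is upright on the cork mat (top crop 203,205). Measuring its centring against the mat.

```bash
cat > fit3.py <<'E'
from fit import *
import fit as F
def hueseg(im,win,thr):
    u0,v0,s=win; c=im[v0:v0+s,u0:u0+s].astype(float)+5
    r=(c[:,:,0]-c[:,:,1])/(c.max(2)-c.min(2)+8); sat=(c.max(2)-c.min(2))/c.max(2)
    m=np.clip((r-.62)/.2+.5,0,1)*(sat>.25)
    return sat,m
def fith(*a,**k):
    F.seg,old=hueseg,F.seg
    try: return fit(*a,**k)
    finally: F.seg=old
E
python3 - <<'E'
from fit3 import *
ims={n:np.load(f"last_{n}.npy") for n in("top","scene")}
dbg=[]
for cams in (("top",),("scene",)):
    r=fith("shepherd",ims,(562,-68),[0,-.2,.2],z=3,thr=0,cams=cams,dbg=dbg); print(cams,[(round(a,1),b.round(2)) for a,b in r[:2]])
cv2.imwrite("pics/fit3.png",np.hstack(dbg)[:,:,::-1])
E
```

```text
('top',) [(np.float64(111.4), array([ 5.6484e+02, -6.8650e+01, -5.0000e-02])), (np.float64(111.5), array([564.08, -68.89,  -0.  ]))]
('scene',) [(np.float64(163.9), array([559.56, -73.08,   0.97])), (np.float64(164.1), array([ 5.5984e+02, -7.2960e+01,  4.5000e-01]))]
```

View pics/fit3.png

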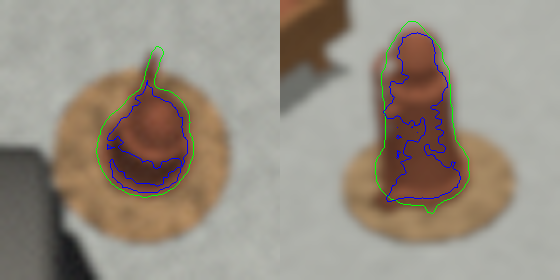

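About 1.5 mm off centre in the top frame, which is fine. Next is the kneeler at about (436.5, 283) world, yaw about -0.1.

Request:
servo_tool(
  series=[
    [0.7,0.09,-0.4,0,0],
    [0.7,0,-0.8,0,0],
    [0.7,0,-0.8,0,0],
    [0.7,0,-0.9,0,0],
    [0.7,0,-0.9,0,0],
    [0.7,0,-0.6,0,0],
    [0.7,0,-0.29,0,0],
    [0.7,0,0,0.5,0.066],
    [0.7,0,0,0.5,0],
    [0.7,0,0,0,0],
  ],
)

```text
time: 10.88
tool_pos: [436.1, 279.2, 93.8]
tcp_rot: [3.139, 0.003, -0.105]
contact_force: [-0.3, 0.8, -0.0]
grip_width: 64.1
```

Run:
```python
from look import *
o=look("above_kn",[],r=60,center=[437,283,50])
print(o["tool_pos"],o["tcp_rot"],o["grip_width"])
```

```text
[436.10020875 279.20826769  93.81700709] [ 3.13913133  0.00344974 -0.10534237] 64.12823804034481
```

View pics/above_kn.png

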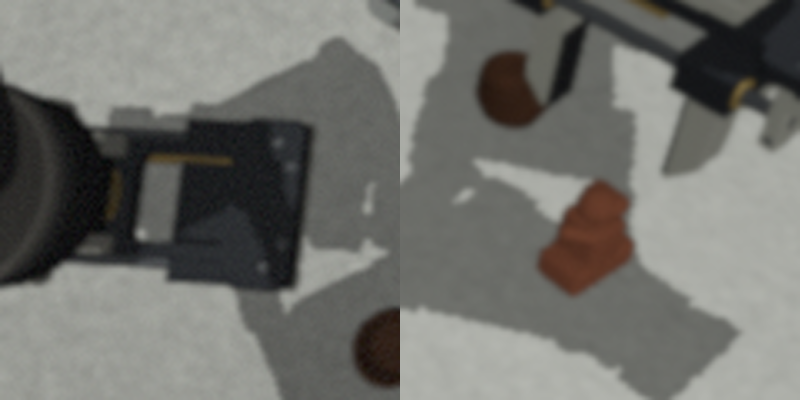

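Scene crop: kneeler (585,245) is below the open fingers, and the brown cup is clear.

Request:
servo_tool(
  series=[
    [0.7,0.016,-0.076,0.5,0],
    [0.7,0,0,0.6,0],
    [0.7,0,0,0.4,0],
    [0.7,0,0,0.19,0],
    [0.7,0,0,0,0],
    [0,0,0,0,0],
    [0,0,0,0,0],
    [0,0,0,0,0],
    [0,0,0,0,0],
    [0,0,0,0,0],
  ],
)

```text
time: 12.22
tool_pos: [438.0, 284.6, 10.9]
tcp_rot: [3.142, -0.0, -0.104]
contact_force: [-0.7, -0.3, 2.8]
grip_width: 28.7
```

Request:
servo_tool(
  series=[
    [0,0,0,0,0],
    [0,0,0,-0.3,0],
    [0,0,0,-0.7,0],
    [0,0,0,-0.8,0],
    [0,0,0,0,0],
    [0,0,0,0,0],
  ],
)

```text
time: 12.98
tool_pos: [437.6, 284.4, 100.7]
tcp_rot: [3.141, 0.0, -0.104]
contact_force: [-0.2, -0.7, -0.7]
grip_width: 28.5
```

Run:
```python
from look import *
o=look("lift_kn",[],r=60,center=[437,283,90])
print(o["tool_pos"],o["tcp_rot"],o["grip_width"])
```

```text
[437.59453084 284.39459852 100.69700974] [ 3.14140905e+00  1.70208439e-04 -1.04048692e-01] 28.467240808569557
```

View pics/lift_kn.png

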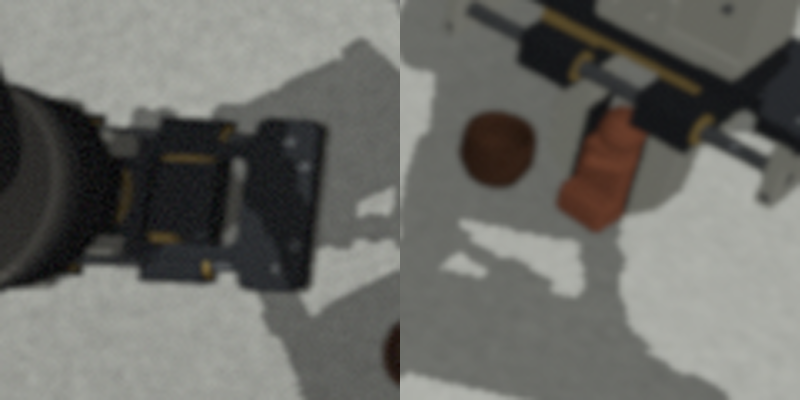

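Kneeler is held upright (scene crop 600,175). Carrying it high to mat_right.

Request:
servo_tool(
  series=[
    [0,0,0,-0.4,-0.066],
    [0,0,0.3,-0.4,0],
    [0,0.1,0.6,0,0],
    [0,0.22,0.8,0,0],
    [0,0.22,0.8,0,0],
    [0,0.22,0.8,0,0],
    [0,0.22,0.8,0,0],
    [0,0.22,0.8,0,0],
    [0,0.22,0.8,0,0],
    [0,0.22,0.8,0,0],
    [0,0.22,0.8,0,0],
    [0,0.22,0.8,0,0],
    [0,0.22,0.8,0,0],
    [0,0.22,0.8,0,0],
    [0,0.22,0.8,0,0],
    [0,0.038,0.4,0,0],
    [0,0,0.12,0,0],
    [0,0,0,0.4,0],
    [0,0,0,0.4,0],
    [0,0,0,0,0],
  ],
)

```text
time: 15.58
tool_pos: [575.4, -264.5, 99.1]
tcp_rot: [-3.139, 0.004, 0.001]
contact_force: [0.7, -0.3, -1.1]
grip_width: 28.7
```

Run:
```python
from look import *
o=look("carry_kn",[[575.9,-266.8,3]],r=60,center=[576,-266,40])
print(o["tool_pos"],o["tcp_rot"],o["grip_width"])
```

```text
[ 575.42205145 -264.45860244   99.07820533] [-3.13899222e+00  3.81186299e-03  8.09129364e-04] 28.665708750017018
```

View pics/carry_kn.png

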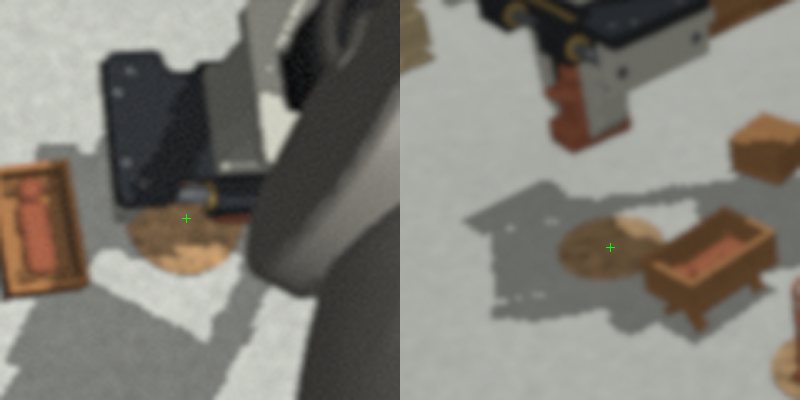

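Request:
servo_tool(
  series=[
    [0,0,0,0.5,0],
    [0,0,0,0.5,0],
    [0,0,0,0.3,0],
    [0,0,0,0,0],
    [0,0,0,0,0],
  ],
)

```text
time: 16.3
tool_pos: [577.4, -266.8, 36.9]
tcp_rot: [3.14, -0.002, -0.0]
contact_force: [0.0, 1.3, -0.1]
grip_width: 28.7
```

Request:
servo_tool(
  series=[
    [0,-0.018,0,0.25,0],
    [0,0,0,0.15,0],
    [0,0,0,0.05,0],
    [0,0,0,0,0],
    [0,0,0,0,0],
  ],
)

```text
time: 16.92
tool_pos: [575.3, -266.3, 13.9]
tcp_rot: [-3.141, 0.001, -0.0]
contact_force: [-3.0, 1.1, 7.3]
grip_width: 28.5
```

Request:
servo_tool(
  series=[
    [0.5,0,0,0,0],
    [0.5,0,0,0,0],
    [0.5,0,0,0,0],
    [0.5,0,0,0,0],
    [0.5,0,0,-0.3,0],
    [0.5,0,0,-0.7,0],
    [0.5,0,0,-0.9,0],
    [0.9,-0.5,0,-0.4,0],
    [0.9,-0.8,0,0,0],
    [0.9,-0.8,0,0,0],
    [0.9,-0.5,0,0,0],
    [0.9,-0.24,0,0,0],
    [0.9,0,0,0,-0.11],
    [0.9,0,0,0,0],
    [0.9,0,0,0,0],
  ],
)

```text
time: 18.8
tool_pos: [434.2, -266.5, 128.4]
tcp_rot: [3.141, -0.0, 0.17]
contact_force: [-0.8, -0.2, -0.6]
grip_width: 82.7
```

Run:
```python
from look import *
o=look("placed_kn",[],r=70,center=[530,-246,20])
print(o["tool_pos"],o["tcp_rot"],o["grip_width"])
```

```text
[ 434.21157286 -266.54071348  128.428216  ] [ 3.14107987e+00 -4.11633426e-04  1.69608105e-01] 82.70974308790979
```

View pics/placed_kn.png

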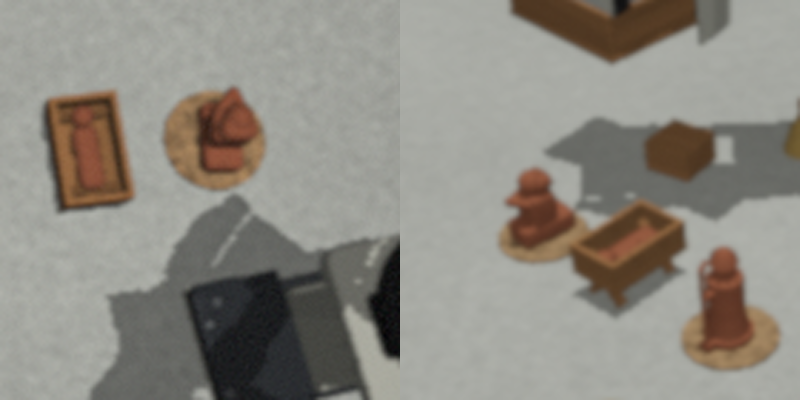

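Kneeler is upright on mat_right (top crop 220,135). Now the plinth.

Request:
servo_tool(
  series=[
    [0.9,-0.03,-0.03,0.5,-0.013],
    [0.9,0,0,0.8,0],
    [0.9,0,0,0.6,0],
    [0.9,0,0,0.3,0],
    [0.9,0,0,0.2,0],
    [0.9,0,0,0.07,0],
    [0.9,0,0,0,0],
    [0,0,0,0,0],
    [0,0,0,0,0],
    [0,0,0,0,0],
    [0,0,0,0,0],
    [0,0,0,0,0],
  ],
)

```text
time: 20.4
tool_pos: [432.0, -265.2, 4.8]
tcp_rot: [3.142, 0.0, 0.193]
contact_force: [0.4, 0.3, 1.4]
grip_width: 43.6
```

Request:
servo_tool(
  series=[
    [0,0,0,-0.3,0],
    [0,0,0,-0.8,0.0615],
    [0,0,0,-0.8,0.0615],
    [0,0,0,-0.8,0],
    [0,0.124,-0.172,0,0],
    [0,0.32,-0.68,0,0],
    [0,0.32,-0.68,0,0],
    [0,0.32,-0.68,0,0],
    [0,0.32,-0.68,0,0],
    [0,0.32,-0.68,0,0],
    [0,0.32,-0.68,0,0],
    [0,0.32,-0.68,0,0],
    [0,0.32,-0.68,0,0],
    [0,0.32,-0.68,0,0],
    [0,0.32,-0.68,0,0],
    [0,0.32,-0.68,0,0],
    [0,0.32,-0.68,0,0],
    [0,0.32,-0.68,0,0],
    [0,0,0,0,0],
    [0,0,0,0,0],
  ],
)

```text
time: 22.9
tool_pos: [645.5, 185.0, 138.8]
tcp_rot: [3.141, 0.002, 0.0]
contact_force: [-0.5, -0.3, -0.5]
grip_width: 43.6
```

Run:
```python
from look import *
from fit3 import *
o=look("carry_pl",[[646.2,185.4,3]],r=70,center=[646,185,40])
print(o["tool_pos"],o["tcp_rot"],o["grip_width"])
ims={n:np.load(f"last_{n}.npy") for n in("top","scene")}
dbg=[]
for nm,xy in (("kneeler",(577,-266)),("shepherd",(563,-68))):
  for cams in (("top",),("scene",)):
    r=fith(nm,ims,xy,[0,-.2,.2],z=3,thr=0,cams=cams,dbg=dbg); print(nm,cams,[(round(a,1),b.round(2)) for a,b in r[:2]])
cv2.imwrite("pics/fit4.png",cv2.resize(np.hstack(dbg),(800,200))[:,:,::-1])
```

```text
[645.53865657 185.01078157 138.8297629 ] [3.14076647e+00 1.93333190e-03 2.07187782e-05] 43.63987607190032
kneeler ('top',) [(np.float64(153.4), array([ 581.15, -270.04,   -0.71])), (np.float64(153.8), array([ 580.75, -270.17,   -0.74]))]
kneeler ('scene',) [(np.float64(137.3), array([ 571.21, -278.08,    1.  ])), (np.float64(138.1), array([ 571.69, -276.36,    1.  ]))]
shepherd ('top',) [(np.float64(103.8), array([ 5.6436e+02, -6.8640e+01, -5.0000e-02])), (np.float64(104.3), array([ 5.6452e+02, -6.8790e+01, -1.0000e-02]))]
shepherd ('scene',) [(np.float64(159.5), array([ 5.6017e+02, -7.3470e+01,  4.6000e-01])), (np.float64(159.8), array([561.1 , -73.07,   0.67]))]
```

View pics/carry_pl.png

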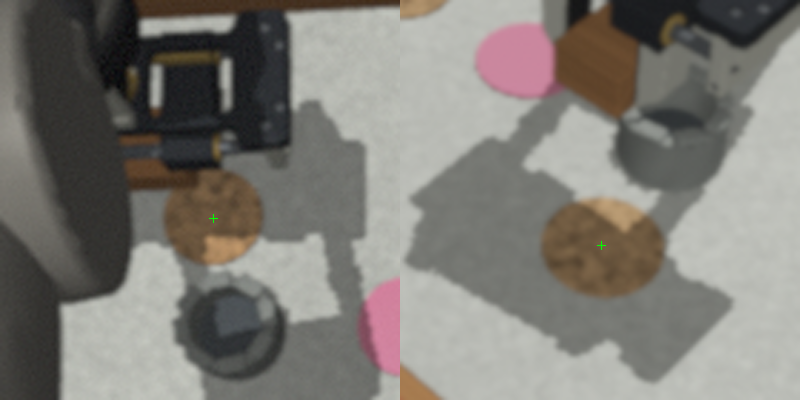

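View pics/fit4.png

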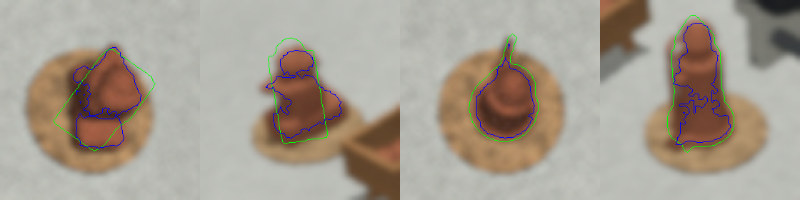

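Request:
servo_tool(
  series=[
    [0,0,0,0.5,0],
    [0,0,0,0.7,0],
    [0,0,0,0.7,0],
    [0,0,0,0.3,0],
    [0,0,0,0.1,0],
    [0,0,0,0,0],
    [0,0,0,0,0],
    [0,0,0,0,0],
  ],
)

```text
time: 24.0
tool_pos: [646.9, 185.4, 25.7]
tcp_rot: [-3.141, -0.002, -0.0]
contact_force: [0.0, -0.5, -0.7]
grip_width: 43.6
```

Run:
```python
from look import *
o=look("low_pl",[[646.2,185.4,3]],r=50,center=[646,185,20])
print(o["tool_pos"],o["tcp_rot"],o["grip_width"])
```

```text
[646.8869253  185.426569    25.74206388] [-3.14141532e+00 -1.69416082e-03 -2.86605953e-04] 43.60338566801075
```

View pics/low_pl.png

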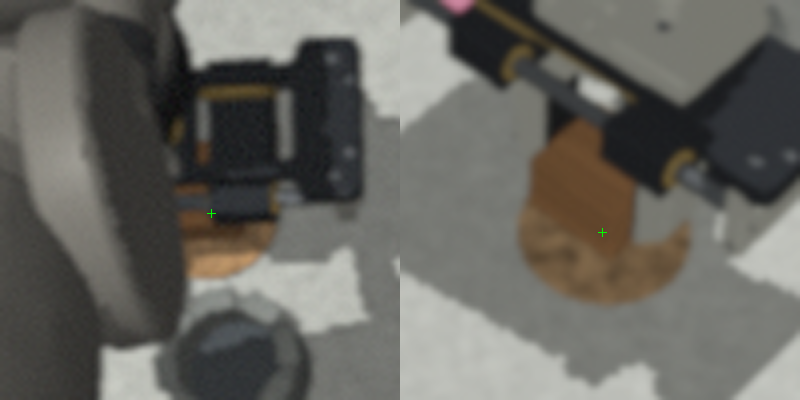

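Request:
servo_tool(
  series=[
    [0,0,0,0.22,0],
    [0,0,0,0.08,0],
    [0,0,0,0.04,0],
    [0,0,0,0,0],
    [0,0,0,0,0],
  ],
)

```text
time: 24.72
tool_pos: [646.1, 185.3, 7.8]
tcp_rot: [3.141, 0.001, -0.0]
contact_force: [-2.8, -0.1, 4.1]
grip_width: 43.7
```

Request:
servo_tool(
  series=[
    [0.75,0,0,0,0],
    [0.75,0,0,0,0],
    [0.75,0,0,0,0],
    [0.75,0,0,-0.2,0],
    [0.75,0,0,-0.6,0],
    [0.75,0,0,-0.8,0],
    [0.75,0,0,-0.8,0],
    [0.6,-0.5,0.15,0,0],
    [0.6,-0.6,0.18,0,0],
    [0.6,-0.6,0.18,0,0],
    [0.6,-0.6,0.18,0,0],
    [0.6,-0.6,0.18,0,0],
    [0.6,-0.6,0.18,0,0],
    [0.6,-0.6,0.18,0,0],
    [0.6,-0.4,0.11,0,0.1],
    [0.6,0,0,0,0],
    [0.6,0,0,0,0],
    [0.6,0,0,0,0],
  ],
)

```text
time: 26.98
tool_pos: [422.3, 118.6, 127.8]
tcp_rot: [-3.141, -0.001, -0.156]
contact_force: [-0.4, 0.2, 0.5]
grip_width: 54.8
```

Run:
```python
from look import *
from fit3 import *
o=look("placed_pl",[[420.8,118.3,24]],r=90,center=[530,150,20])
print(o["tool_pos"],o["tcp_rot"],o["grip_width"])
```

```text
[422.34796963 118.55900521 127.83298596] [-3.14143528e+00 -9.18720493e-04 -1.55766060e-01] 54.84993854694379
```

View pics/placed_pl.png

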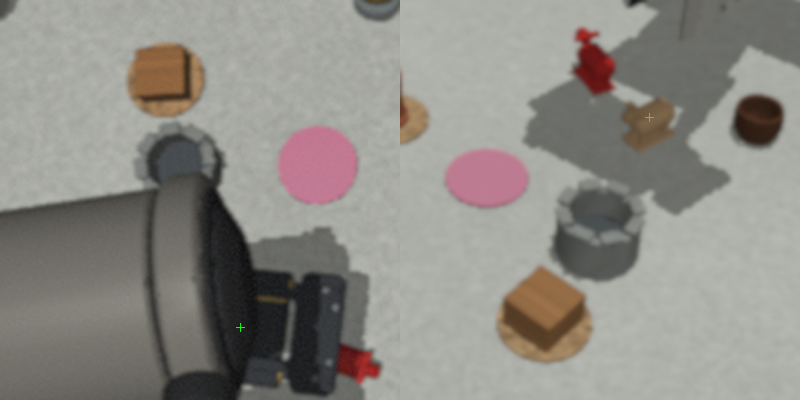

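Plinth sits on mat_well (scene crop 543,310). The mark falls on the pale lamb (649,118), and the red one (595,65) is apart. Descending on the lamb.

Request:
servo_tool(
  series=[
    [0.6,-0.02,0,0.5,0],
    [0.6,0,0,0.8,0],
    [0.6,0,0,0.6,0],
    [0.6,0,0,0.3,0],
    [0.6,0,0,0.2,0],
    [0.6,0,0,0.04,0],
    [0.6,0,0,0,0],
    [0,0,0,0,0],
    [0,0,0,0,0],
    [0,0,0,0,0],
    [0,0,0,0,0],
    [0,0,0,0,0],
  ],
)

```text
time: 28.58
tool_pos: [420.4, 118.6, 5.9]
tcp_rot: [-3.142, -0.0, -0.157]
contact_force: [-0.6, -0.0, 3.1]
grip_width: 24.0
```

Run:
```python
from h import *
for n in("top","scene"):
    im=np.load(f"last_{n}.npy"); c=proj(n,[[647,186,20]])[0].astype(int); r=25
    np.save(f"o_{n}.npy",c-r)
    b=cv2.resize(im[c[1]-r:c[1]+r,c[0]-r:c[0]+r],(400,400),interpolation=cv2.INTER_CUBIC)
    # overlay top face + base at hypothesised pose
    off=(1.7,.9) if n=="top" else (-1.7,-.9)
    cx,cy=646.2+off[0],185.4+off[1]
    for z,col in((31,(0,255,0)),(3,(255,255,0))):
        q=(proj(n,[[cx+a*22,cy+e*22,z] for a,e in((1,1),(1,-1),(-1,-1),(-1,1))])-(c-r)+.5)*8
        cv2.polylines(b,[q.astype(np.int32)],True,col,1)
    a=np.linspace(0,6.28,60); q=(proj(n,np.c_[cx+36*np.cos(a),cy+36*np.sin(a),0*a+3])-(c-r)+.5)*8
    cv2.polylines(b,[q.astype(np.int32)],True,(0,0,255),1)
    cv2.imwrite(f"pics/z_{n}.png",b[:,:,::-1])
import numpy as np
cv2.imwrite("pics/z_pl.png",np.hstack([cv2.imread(f"pics/z_{n}.png") for n in("top","scene")]))
```

```text
(no output)
```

View pics/z_pl.png

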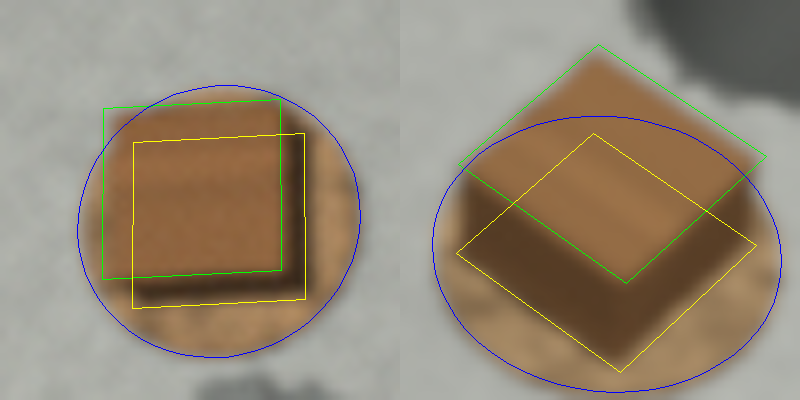

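Request:
servo_tool(
  series=[
    [0,0,0,-0.3,0],
    [0,0,0,-0.7,-0.05],
    [0,0,0,-0.8,-0.05],
    [0,0,0,-0.8,0],
    [0,0.3,-0.09,0,0],
    [0,0.6,-0.18,0,0],
    [0,0.6,-0.18,0,0],
    [0,0.6,-0.18,0,0],
    [0,0.6,-0.18,0,0],
    [0,0.6,-0.18,0,0],
    [0,0.6,-0.18,0,0],
    [0,0.4,-0.11,0,0],
    [0,0.21,-0.058,0,0],
    [0,0,0,0.5,0],
    [0,0,0,0.4,0],
    [0,0,0,0,0],
    [0,0,0,0,0],
    [0,0,0,0,0],
  ],
)

```text
time: 30.82
tool_pos: [646.5, 185.5, 91.9]
tcp_rot: [-3.141, -0.002, -0.0]
contact_force: [-0.1, -0.5, -1.0]
grip_width: 23.9
```

Run:
```python
from look import *
o=look("carry_lamb",[[646.2,185.4,31]],r=50,center=[646,185,50])
print(o["tool_pos"],o["tcp_rot"],o["grip_width"])
```

```text
[646.50485214 185.45853113  91.9140561 ] [-3.14136279e+00 -2.02302915e-03 -3.56327896e-04] 23.94129456957113
```

View pics/carry_lamb.png

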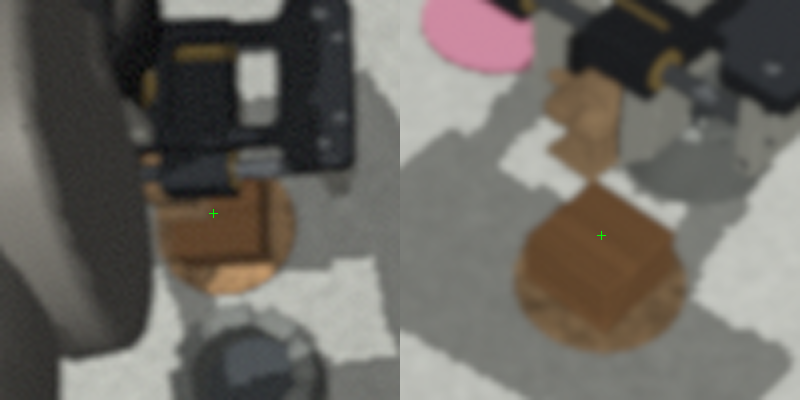

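Request:
servo_tool(
  series=[
    [0,0,0,0.4,0],
    [0,0,0,0.4,0],
    [0,0,0,0.16,0],
    [0,0,0,0,0],
    [0,0,0,0,0],
    [0,0,0,0,0],
  ],
)

```text
time: 31.68
tool_pos: [646.4, 185.5, 43.6]
tcp_rot: [-3.141, -0.002, -0.0]
contact_force: [0.4, -0.7, -0.1]
grip_width: 23.9
```

Run:
```python
from look import *
o=look("low_lamb",[],r=30,center=[646,185,40])
print(o["tool_pos"],o["tcp_rot"],o["grip_width"])
```

```text
[646.39993474 185.45931056  43.63130488] [-3.14139242e+00 -1.57386407e-03 -3.85203167e-04] 23.88258952979966
```

View pics/low_lamb.png

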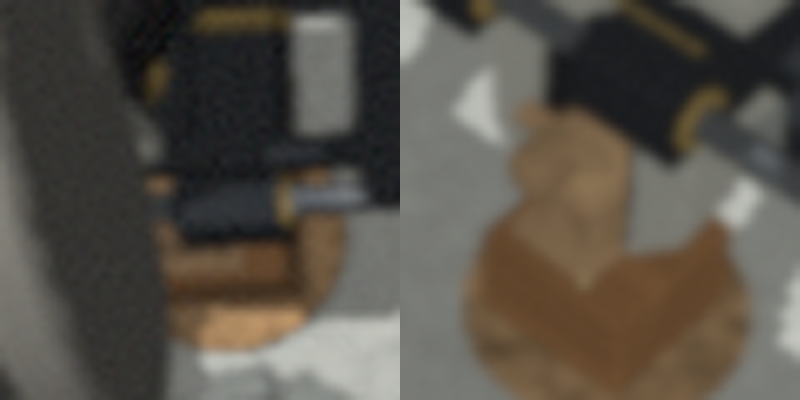

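Run:
```python
from fit import *
n="scene"; im=np.load("last_scene.npy"); c=proj(n,[[646,185,40]])[0].astype(int); r=30
b=cv2.resize(im[c[1]-r:c[1]+r,c[0]-r:c[0]+r],(600,600),interpolation=cv2.INTER_CUBIC)
ox,oy=-1.7,-.9
def poly(P,col):
    q=(proj(n,P)-(c-r)+.5)*10; cv2.polylines(b,[q.astype(np.int32)],True,col,1)
sq=lambda cx,cy,a,e,z:[[cx+i*a,cy+j*e,z] for i,j in((1,1),(1,-1),(-1,-1),(-1,1))]
poly(sq(646.2+ox,185.4+oy,22,22,31),(0,255,0))
for z in(38,42): poly(sq(646.5+ox,185.4+oy,22,12,z),(0,0,255))
cv2.imwrite("pics/lamb_ov.png",b[:,:,::-1])
```

```text
(no output)
```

View pics/lamb_ov.png

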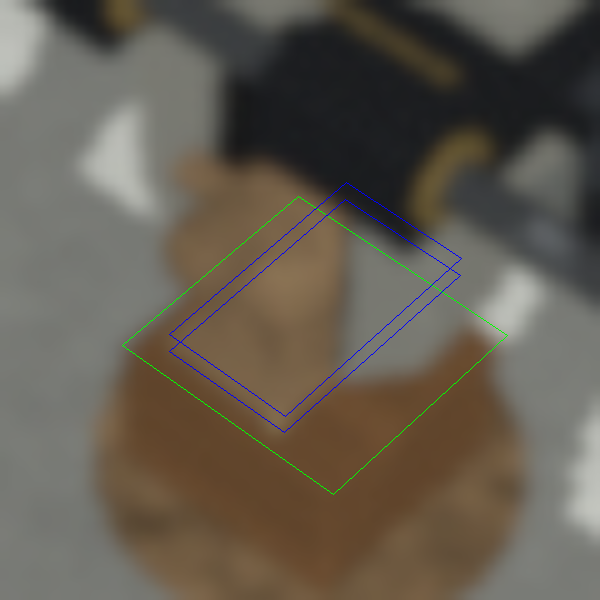

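The lamb's plate corner (280,430) lies on the overlay, so it is centred. Lowering and releasing.

Request:
servo_tool(
  series=[
    [0,0,0,0.08,0],
    [0,0,0,0.05,0],
    [0,0,0,0.015,0],
    [0,0,0,0,0],
    [0,0,0,0,0],
  ],
)

```text
time: 32.4
tool_pos: [645.9, 185.4, 36.9]
tcp_rot: [3.142, -0.001, -0.0]
contact_force: [-3.9, -1.5, 9.5]
grip_width: 23.8
```

Request:
servo_tool(
  series=[
    [0.55,0,0,0,0],
    [0.55,0,0,0,0],
    [0.55,0,0,0,0],
    [0.55,0,0,-0.2,0],
    [0.55,0,0,-0.5,0],
    [0.55,0,0,-0.8,0],
    [0.55,0,0,-0.8,0],
    [0.55,0,0,-0.8,0],
    [0.55,-0.5,0.5,0,0],
    [0.55,-0.5,0.7,0,0],
    [0.55,-0.5,0.7,0,0],
    [0.55,-0.5,0.7,0,0],
    [0.55,-0.5,0.7,0,0],
    [0.55,-0.5,0.7,0,0],
    [0.55,-0.5,0.7,0,0],
    [0.55,-0.5,0.7,0,0],
    [0.55,-0.4,0.7,0,0],
  ],
)

```text
time: 34.52
tool_pos: [424.9, -120.6, 191.3]
tcp_rot: [3.141, -0.001, -0.0]
contact_force: [0.3, -0.2, 0.2]
grip_width: 50.6
```

Request:
servo_tool(
  series=[
    [0.55,-0.5,0.8,0,0],
    [0.55,-0.5,0.8,0,0],
    [0.55,-0.5,0.8,0,0],
    [0.55,-0.5,0.8,0,0],
    [0.55,-0.5,0.8,0,0],
    [0.55,-0.5,0.8,0,0],
    [0.55,-0.5,0.8,0,0],
    [0.55,-0.5,0.8,0,0],
    [0.55,0,0,0,0],
    [0.55,0,0,0,0],
  ],
)

```text
time: 35.78
tool_pos: [225.7, -438.9, 190.7]
tcp_rot: [-3.141, -0.0, -0.001]
contact_force: [0.4, 0.3, -0.5]
grip_width: 50.6
```

```bash
cat > fin.py <<'E'
from fit import *
import sys
tag=sys.argv[1]
o=bot.get_obs(); print(o["time"],o["tool_pos"],o["tcp_rot"])
full=[];rows=[]
for n in("top","scene"):
    im=bot.capture(n); np.save(f"last_{n}.npy",im); full.append(im)
    row=[]
    for nm,wx,wy,z in(("shepherd",563.2,-67.7,3),("kneeler",577.7,-266,3),("plinth",647.9,186.3,3),("lamb",647.9,186.3,31)):
        if n=="scene": wx,wy=wx-3.4,wy-1.8
        c=proj(n,[[wx,wy,25]])[0].astype(int); r=28
        b=cv2.resize(im[c[1]-r:c[1]+r,c[0]-r:c[0]+r],(280,280),interpolation=cv2.INTER_CUBIC)
        R=render(n,M[nm],wx,wy,0,z,(c[0]-r,c[1]-r,2*r))
        cs,_=cv2.findContours((cv2.resize(R,(280,280))>.5).astype(np.uint8),cv2.RETR_EXTERNAL,cv2.CHAIN_APPROX_NONE)
        cv2.drawContours(b,cs,-1,(0,255,0),1); 
        a=np.linspace(0,6.28,60); q=(proj(n,np.c_[wx+36*np.cos(a),wy+36*np.sin(a),0*a+3])-(c-r)+.5)*5
        cv2.polylines(b,[q.astype(np.int32)],True,(0,0,255),1); row.append(b)
    rows.append(np.hstack(row))
cv2.imwrite(f"pics/fin_{tag}.png",cv2.resize(np.vstack(rows),(800,400))[:,:,::-1])
cv2.imwrite(f"pics/full_{tag}.png",cv2.resize(np.hstack(full),(800,300))[:,:,::-1])
E
python3 fin.py a
```

```text
35.775 [ 225.74093982 -438.93757963  190.71700811] [-3.14128361e+00 -2.57921983e-04 -8.65144243e-04]
```

View pics/fin_a.png

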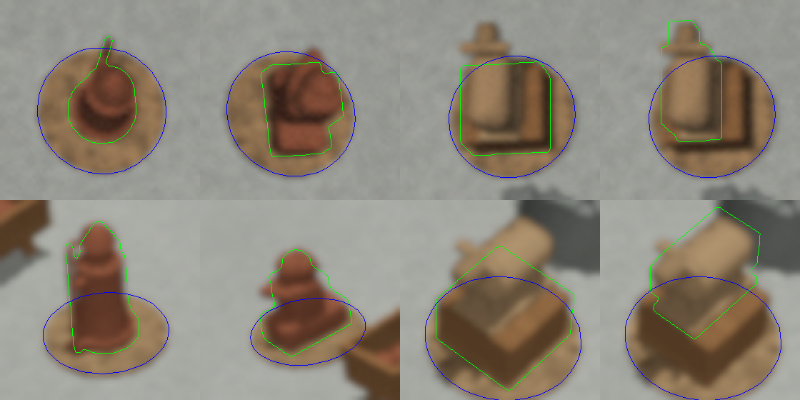

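View pics/full_a.png

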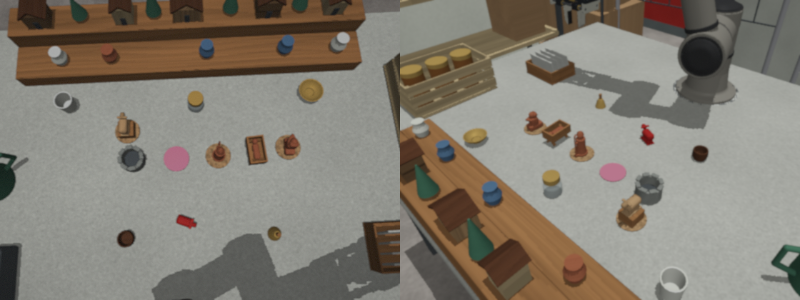

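Final picture: all four are upright with outlines on the mats. Now a quick jar comparison with the first picture, then hand in.

```bash
python3 - <<'E'
from h import *
for n,(u,v) in(("top",(273,142)),("scene",(212,257))):
    a=cv2.imread(f"pics/{n}0.png")[:,:,::-1].astype(np.float32); b=np.load(f"last_{n}.npy").astype(np.float32)
    s=np.s_[v-25:v+25,u-25:u+25]; print(n,cv2.phaseCorrelate(a[s].mean(2),b[s].mean(2)))
E
python3 -c "
from plant import bot
print(bot.close_job(), bot.get_obs()['time'])"
```

```text
top ((-0.018225351789581623, 0.026296014086504726), 0.9441461196899414)
scene ((-0.03947922588911723, -0.036847387133892795), 0.9368800846099854)
the job is handed in; nothing more can be done
the job is handed in; nothing more can be done
```

The crib scene is set out and the job handed in at about 36 s of the 109 s allowed. In the order asked, I stood the shepherd on the left mat and the kneeling figure on the right mat. The plinth then went on the mat behind the well, and the lamb on the plinth.

- **Final pictures, both cameras:** everything is upright and within about 2 mm of the middle of its mat or the plinth, judged by model outlines laid over the images. The red lamb and the pink disc were not touched.
- **Glass jar:** its shift from the first picture is under 0.05 px, so it has not moved.
- **Checks that disagreed or failed:** the two cameras differ by about 3.4 mm in x and 1.8 mm in y, so I used the midpoint. The automatic fit of the terracotta figures on the cork mats was unreliable because the colours are too alike. I judged those two by eye from the overlays instead.

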